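Set the soap rack to drain into its tin

TASK

Drain the chrome soap rack: with a fingertip, push the upright peg of the swing arm round until the aluminium tin sits centred under the rack's spout, and only then push the black-knobbed tilt lever forward until it lines up with the orange mark. Just push and pick nothing up; leave the other things on the shelf where they stand, and finish clear of everything.

Things in the scene. Friction and masses are not known exactly. Their poses are not given: they have to be found in the camera images.
- rack: Fixed chrome soap rack on a 100 x 240 x 6 mm base plate. Origin: on the table, near the middle of the plate (the plate spans x -50..50, y -115..125 mm). x points to the back of the rack, away from the spout; y to the lever side; z up. Its frame posts and the quadrant reach up to 165 mm above the table.
- dish (a joint): Tilt of the dish with spout and lever, which are one rigid piece (rad). 0: dish level, lever upright; positive: spout down and lever leaning forward (rack's -x); negative: lever leaning back (+x). The lever starts leaning back, -0.5 to -0.2. Travel -0.7 to 0.9. A stiff friction hinge: about 2 N at the knob moves it and it stays where it is left.
- hinge_point (a point): Point on the dish's hinge axis directly below the upright lever: 0, 90, 100 mm in the rack's frame. The axis runs along the rack's y.
- lever_knob (a point): Centre of the black ball (24 mm diameter, at most 205 mm above the table) at the top of the tilt lever, 105 mm from hinge_point along the lever; the lever is an 8 mm chrome rod. z axis points along the lever from hinge to knob.
- mark (a point): Centre of the orange rider (15 x 16 x 26 mm) on the quadrant, 68 mm from the hinge axis, 22 mm beyond the lever's plane in the rack's +y. z axis points from the hinge axis outwards through the mark. It is clamped and does not move under a touch. The lever lines up with it when both z axes are parallel, so seen along the hinge the lever lies over the mark.
- rider (a joint): Angle of the orange mark about the hinge axis (rad), same zero and sense as joint dish: the lever is at the mark when joint dish equals it. Between 0.15 and 0.5, differing each time.
- spout (a point): Lower lip of the dish's spout, 78 mm in front of the hinge axis and 6 mm below the dish's plane. It moves with the dish, by at most 15 mm horizontally over the travel used.
- swing (a joint): Angle of the swing arm about its upright pivot (rad). 0: tin centred under the spout; positive: arm turned counterclockwise seen from above, tin swung out to the rack's -y side. Starts at 0.8 to 1.6; travel -0.5 to 1.9, so it can be pushed past 0. A stiff friction pivot: about 1.5 N at the peg moves it and it stays where it is left.
- swing_pivot (a point): Pivot of the swing arm, 22 mm above the table, at -10, -90 mm in the rack's frame. Axis vertical.
- peg_top (a point): Centre of the black ball (20 mm diameter, 90 mm above the table) on top of the swing arm's upright push peg, a 10 mm rod standing from 34 mm up. 100 mm from the pivot. At swing angle 0 it lies at -94, -34 mm from the pivot in the rack's x, y, and it turns with the arm. Pushed clockwise (seen from above), it brings the tin under the spout.
- tin_mouth (a point): Centre of the mouth of the open aluminium tin fixed to the other spoke of the swing arm: 60 mm diameter, rim 48 mm above the table, 111 mm from the pivot.
- comb: Orange plastic comb lying flat, 34 x 150 x 6 mm, long axis y. Origin under its middle. Leave alone.
- tumbler: Glass tumbler, 68 mm diameter, 95 mm tall, origin under its centre. Leave alone.
- soap: Green bar of soap, 55 x 85 x 25 mm, origin under its centre. Leave alone.
- stand: Wooden toothbrush stand with two brushes, 60 x 100 mm, 181 mm tall, origin under its centre. Leave alone.
- oil: Amber bottle, 48 mm diameter, 130 mm tall, origin under its centre. Leave alone.
- jar: White jar with an aluminium lid, 60 mm diameter, 50 mm tall, origin under its centre. Leave alone.

How it is judged:
On the way, in this order (a step that is already met when the one before it is completed fails the run):
1. the tin is at rest under the spout (horizontal distance between tin_mouth and spout below 0.018 m and velocity of joint swing between -0.05 and 0.05 rad/s), for 0.2 s.
2. the lever is at the orange mark, with the tin still under the spout (angle between the z axis of lever_knob and the z axis of mark, either way round below 0.1 rad and velocity of joint dish between -0.05 and 0.05 rad/s and horizontal distance between tin_mouth and spout below 0.018 m), for 0.2 s.
At the end, for the whole second after the job is handed in: The tin's mouth centre is within 18 mm (horizontally) of the spout's lip, the lever is within 0.10 rad of the orange mark, and both are at rest (all of step 2 and velocity of joint swing between -0.05 and 0.05 rad/s); the robot touches nothing.
It fails at once if the dish is tipped forward (lever past upright by more than 0.05 rad) while the tin is not under the spout (more than 25 mm off) (value of joint dish above 0.05 rad and horizontal distance between tin_mouth and spout above 0.025 m).
It fails at once if one of the loose things is lifted, carried or shoved (its origin moves more than 15 mm) (distance of any of comb, tumbler, soap, stand, oil, jar from where it was at the start of the episode above 0.015 m).
It fails at once if one of the standing things is tipped (angle between any of tumbler, stand, oil, jar's own z axis and vertical above 0.3 rad).
It also fails if it takes over 59 s, if anything falls off the work surface, if the arm or the gripper's body presses on something with over 40 N, if the wrist force passes 120 N, or if a joint passes its speed limit or range.

ROBOT

A 7-joint arm with a two-finger parallel gripper is mounted at the origin on the work surface. World frame = base frame: x ahead of the robot, y to its left, z up, the work surface at z = 0. Lengths are in m, angles in rad, forces in N, time in s.
With the tool pointing down it reaches from about 0.4 to 0.85 m from the base axis. Payload 4.5 kg.
Tool frame: the origin (TCP) lies between the finger pads; the fingertips stand 19 mm ahead of it and the grasp point (between the pads) is the TCP (r.tips_ahead is the distance from the TCP to the fingertips, in m); z points along the fingers, y is the line along which they close (so a half turn about z gives the same grasp; the last joint's range is limited). The gripper opens to 88 mm and grips with 3 to 60 N. Pads are 18 mm wide; open, the fingers measure 123 mm over their backs; the gripper's body (75 mm by 187 mm) begins 45 mm behind the grasp point.
Start: joints at [1.374, 0.689, -0.195, 1.565, 0.157, 0.902, -0.215], TCP at [0.143, -0.608, 0.258] pointing down, gripper open.
Joint ranges: [-3.01, 3.01], [-0.46, 2.08], [-1.47, 1.51], [0.13, 2.56], [-1, 4.14], [0.04, 2.09], [-2.66, 2.66]. Speed limits (rad/s): [2.57, 2.57, 3.14, 3.14, 3.14, 3.14, 3.14].

INTERFACE

Orientations are given as a unit quaternion [x, y, z, w].
In Python, from plant import r, cams, models gives the robot as it stands. The module is installed in compiled form; this text tells all that it offers.
- The arm moves only by the tool jog_arm, never from a script. Its arguments are lists of equal length, an entry for each row: "turn": the turn, a rotation vector about the tool's x, y, z in rad, a list of three; "translation": the shift along the tool's x, y, z in m, a list of three; "grip": the closure, from 0 (fully open) to 1 (shut). In form: {"turn": [[ax, ay, az], ...], "translation": [[tx, ty, tz], ...], "grip": [grip, ...]}. A call has 1 to 20 rows; each row is the pose to reach, as a shift and turn from the pose commanded when the call began, along the tool's axes at that moment; what a row does not reach only later rows make up. A row lasts 1/8 s, in which the tool goes at most 62.5 mm and 10.7 degrees, less where a joint would pass 70% of its speed; a pose out of reach is approached as far as the arm can. A call with a gripper value outside its range is refused whole. The fingers move at their own pace and stop on an object; "force" is the grip in N (left out, the last holds). Time passes only in rows, so rows that repeat a pose let the fingers close. It gives the time, the measured TCP pose, the force, the opening and the grip force at its end, in the units of the state.
- r.get_state(): the state, without advancing time (a new reading comes with each control period).
- cams.snapshot(name): name is "scene" or "top" or "wrist"; returns the picture (400x640x3 uint8, red, green, blue); there is no depth.
- cams.camera_params(name): a dict with "fx", "fy", "cx", "cy" (pixels), "eye" and "orientation" of the camera in the world. Camera axes: x right, y up, looking along -z (the intrinsics and any distortion apply to the point x, -y, -z); pixel columns grow to the right and rows downward; lengths in m; the calibration is good to about 2 mm. A picture is of the moment at which its call begins: read the wrist's pose just before it. camera_params takes no time and is no camera call; for the wrist camera it gives the pose at the moment of the call.
- r.finish_job(): hands the job in; it is judged then, once.
Trained networks look in the newest picture that a camera, given by its name, has taken for a name from the list of things; names that differ only in an ending like _2 or _b are one class to them, and where a whole thing is asked for, a point or a joint stands for the part that bears it (a point fixed in the world has none). Each returns a list of dicts, best first, with "p" (0 to 1); they miss things now and then, are a little off and sometimes report something else, mostly with a low value. They report only what shows in the picture. A call takes as long as a camera call.
- models.find_in(camera, name): "position" ([x, y, z] in m, in world coordinates, good to about 4 mm: the middle of the surface that is visible of it).
- models.masks_of(camera, name): "pixels" (400x640 bool, what is visible of it).
- models.place_of(camera, name): "position" ([x, y, z] in m, in world coordinates, good to about 4 mm: a listed point, or the origin of a listed thing).
The state is a dict: "clock": time; "q": joint angles; "qd": joint speeds; "joint_torque": joint torques, N m; "tool_pos": TCP position; "eef_rot": TCP orientation; "contact_force": force on the tool from outside, world axes, zero at the start; "moment": the same for the moment, N m; "opening": opening from 0.0 (shut) to 1.0 (fully open); "finger_force": force on a finger pad.
Only numpy, scipy, OpenCV 4.12 (cv2) and the standard library are available. Lean on these libraries where they do the work, as an engineer would, in place of code of your own. Each camera call takes 0.05 s, during which the arm holds its last target. There are 200 camera calls.

## Working session

There is one attempt and no reset: what is moved stays moved. The work goes in short steps, Python scripts to look and compute and a tool call to move; the robot and the scene stay as the last step left them, time stands still between calls to the robot, and variables do not carry over. Pictures are saved under pics/ and viewed, at most 10 in all, crops included, and the job is handed in when it is done.

Besides the shell and the picture viewer there is one more tool, called after ">>>" by a JSON object that holds its "op" and its "data". jog_arm: Moves the arm, as the interface text tells. Its arguments: {"type":"object","properties":{"turn":{"type":"array"},"translation":{"type":"array"},"grip":{"type":"array"},"force":{"type":"number"}},"required":["turn","translation","grip"]}

```bash
mkdir -p pics; python3 - <<'E'
from plant import r,cams,models
import cv2,numpy as np
s=r.get_state();print(s['clock'],s['tool_pos'],s['eef_rot'],s['opening'])
for c in ['scene','top']:
    im=cams.snapshot(c);cv2.imwrite(f'pics/{c}0.png',im[:,:,::-1])
    print(c,{k:np.round(v,3).tolist() for k,v in cams.camera_params(c).items()})
    for n in ['rack','hinge_point','lever_knob','mark','spout','swing_pivot','peg_top','tin_mouth','comb','tumbler','soap','stand','oil','jar']:
        d=models.place_of(c,n)
        print(n,[(np.round(x['position'],3).tolist(),round(x['p'],2)) for x in d[:2]])
E
```

```text
0.0 [ 0.14280179 -0.60786861  0.2569043 ] [ 9.93342055e-01  1.15198662e-01 -1.77823384e-04 -8.93051735e-04] 0.9983114958782995
scene {'fx': 431.695, 'fy': 431.695, 'cx': 324.718, 'cy': 196.202, 'eye': [1.011, 0.492, 1.021], 'orientation': [0.119, 0.293, 0.877, 0.361]}
rack [([0.598, -0.024, -0.001], 0.94)]
hinge_point [([0.683, -0.316, -0.0], 0.62), ([0.591, -0.112, 0.023], 0.2)]
lever_knob [([0.633, 0.068, 0.204], 0.96), ([0.598, -0.025, -0.003], 0.29)]
mark [([0.58, 0.088, 0.165], 0.46), ([0.434, -0.261, 0.001], 0.27)]
spout [([0.52, -0.019, 0.122], 0.86)]
swing_pivot [([0.59, -0.11, 0.02], 0.86)]
peg_top [([0.578, -0.211, 0.088], 0.84)]
tin_mouth []
comb [([0.398, 0.038, 0.003], 0.79)]
tumbler [([0.521, 0.204, 0.003], 0.59)]
soap [([0.59, -0.111, 0.022], 0.68), ([0.712, -0.014, -0.001], 0.65)]
stand [([0.718, 0.196, 0.002], 0.7), ([0.688, -0.312, -0.002], 0.34)]
oil [([0.686, -0.314, -0.0], 0.6), ([0.578, -0.209, 0.085], 0.48)]
jar [([0.434, -0.261, 0.0], 0.87)]
top {'fx': 450.158, 'fy': 450.158, 'cx': 317.8, 'cy': 200.686, 'eye': [0.396, 0.013, 1.369], 'orientation': [0.042, -0.044, -0.697, 0.714]}
rack [([0.597, -0.025, 0.002], 0.64)]
hinge_point [([0.595, 0.066, 0.099], 0.8)]
lever_knob [([0.627, 0.071, 0.197], 0.65), ([0.581, 0.093, 0.162], 0.47)]
mark [([0.582, 0.095, 0.162], 0.42)]
spout [([0.521, -0.024, 0.121], 0.79), ([0.714, 0.19, -0.002], 0.22)]
swing_pivot [([0.59, -0.111, 0.02], 0.63)]
peg_top [([0.573, -0.21, 0.091], 0.97)]
tin_mouth [([0.477, -0.132, 0.049], 0.71)]
comb [([0.401, 0.042, 0.004], 0.83)]
tumbler [([0.523, 0.206, 0.001], 0.97)]
soap [([0.711, -0.017, 0.004], 0.67)]
stand [([0.714, 0.19, 0.0], 0.87)]
oil [([0.683, -0.31, -0.0], 0.89)]
jar [([0.436, -0.26, -0.001], 0.63)]
```

View pics/scene0.png

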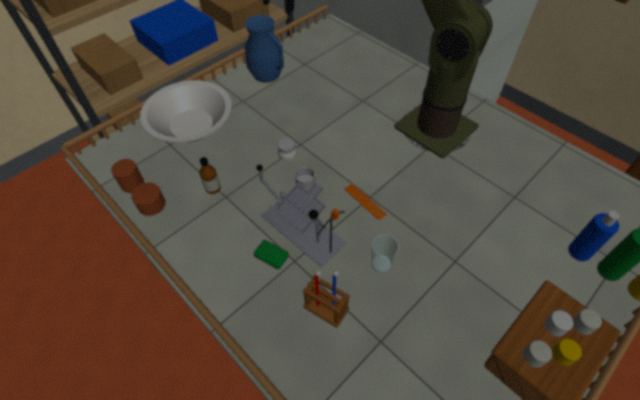

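View pics/top0.png

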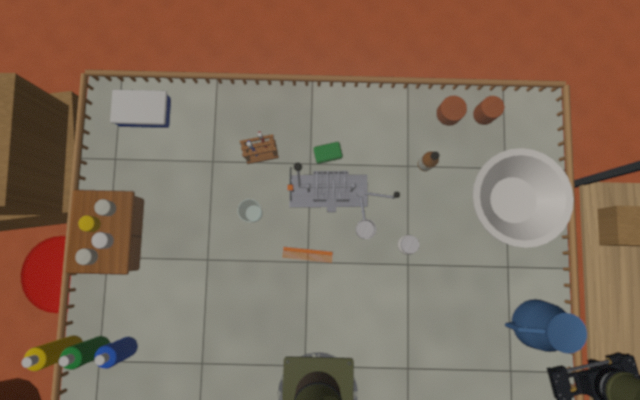

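The pictures agree with the networks. In the scene view the knob is at (313,215), the mark at (336,214), the peg ball at (260,168) and the tin at (304,180). In the top view the peg is at (396,195), the tin at (365,229) and the knob at (297,167). A blue jug stands near the gripper's start, so I'll check where it is before planning.

```bash
cat > h.py <<'E'
import numpy as np
from scipy.spatial.transform import Rotation as R
from plant import r,cams,models
def ray(c,u,v,z):
    p=cams.camera_params(c);d=R.from_quat(p['orientation']).apply([(u-p['cx'])/p['fx'],-(v-p['cy'])/p['fy'],-1]);e=np.array(p['eye']);return e+d*(z-e[2])/d[2]
def rel(target):  # world point -> translation in present tool axes
    s=r.get_state();return R.from_quat(s['eef_rot']).inv().apply(np.array(target)-s['tool_pos'])
E
python3 - <<'E'
from h import *
np.set_printoptions(precision=3,suppress=True)
print('jug scene base',ray('scene',266,80,0),'jug rim scene',[ray('scene',260,20,z) for z in(.2,.25,.3)])
print('jug top',[ray('top',568,332,z) for z in (.2,.25,.3)],ray('top',540,320,0.05))
print('bowl',ray('top',520,198,.05), ray('scene',233,105,.1))
# fit rack pose + joint angles
from scipy.optimize import least_squares
o=np.array
meas={'rack':([.598,-.024],[.597,-.025]),'hinge':([.595,.066],),'pivot':([.590,-.110],[.590,-.111])}
loc={'rack':[0,0],'hinge':[0,.09],'pivot':[-.01,-.09]}
kn=[o([.633,.068,.204]),o([.627,.071,.197])];mk=[o([.58,.088,.165]),o([.582,.095,.162])]
sp=[o([.52,-.019]),o([.521,-.024])];pg=[o([.578,-.211]),o([.573,-.21])];tm=[o([.477,-.132])]
def pts(x):
    X,Y,a,d,m,s=x;M=o([[np.cos(a),-np.sin(a)],[np.sin(a),np.cos(a)]]);W=lambda q:o([X,Y])+M@o(q)
    S=o([[np.cos(s),-np.sin(s)],[np.sin(s),np.cos(s)]]);pv=o([-.01,-.09])
    K=lambda l,t,y:np.r_[W([-l*np.sin(t),y]),.1+l*np.cos(t)]
    spl=o([-.078*np.cos(d),0]);t0=spl*0+o([-.077,0])-pv;t0=t0/np.hypot(*t0)*.111
    return W,K(.105,d,.09),K(.068,m,.112),W(spl),W(pv+S@o([-.094,-.034])),W(pv+S@t0)
def f(x):
    W,k,m,s,p,t=pts(x);e=[W(loc[n])-o(q) for n in meas for q in meas[n]]
    e+=[k-q for q in kn]+[m-q for q in mk]+[s-q for q in sp]+[p-q for q in pg]+[t-q for q in tm];return np.concatenate(e)*1000
z=least_squares(f,[.598,-.024,.03,-.33,.2,1.05],loss='soft_l1',f_scale=4);print('X Y yaw dish rider swing',z.x)
for n,q in zip(['knob','mark','spout','peg','tin'],pts(z.x)[1:]):print(n,q)
x=z.x.copy();x[3]=x[4];x[5]=0
for n,q in zip(['knob','mark','spout','peg','tin'],pts(x)[1:]):print('goal',n,q)
print('piv',pts(x)[0]([-.01,-.09]),'hinge',pts(x)[0]([0,.09]))
print('to',rel([.64,-.225,.26]))
E
```

```text
jug scene base [ 0.247 -0.592  0.   ] jug rim scene [array([ 0.202, -0.642,  0.2  ]), array([ 0.252, -0.573,  0.25 ]), array([ 0.301, -0.504,  0.3  ])]
jug top [array([ 0.22 , -0.629,  0.2  ]), array([ 0.228, -0.602,  0.25 ]), array([ 0.235, -0.574,  0.3  ])] [ 0.23  -0.633  0.05 ]
bowl [ 0.581 -0.586  0.05 ] [ 0.477 -0.464  0.1  ]
X Y yaw dish rider swing [ 0.597 -0.022  0.009 -0.317  0.23   1.097]
knob [0.629 0.069 0.2  ]
mark [0.58  0.09  0.166]
spout [ 0.523 -0.022]
peg [ 0.576 -0.211]
tin [ 0.478 -0.131]
goal knob [0.572 0.068 0.202]
goal mark [0.58  0.09  0.166]
goal spout [ 0.521 -0.022]
goal peg [ 0.494 -0.147]
goal tin [ 0.521 -0.023]
piv [ 0.588 -0.112] hinge [0.596 0.068]
to [ 0.572 -0.26  -0.002]
```

The jug is at about (0.24, -0.61), right beside the gripper, so I'll go straight up first. Then I'll travel to a spot behind the peg, yawing so the gripper's long side lies along world x.

>>> {"op": "jog_arm", "data": {"turn": [[0,0,0],[0,0,0],[0,0,0],[0,0,0],[0,0,-0.15],[0,0,-0.3],[0,0,-0.45],[0,0,-0.6],[0,0,-0.75],[0,0,-0.9],[0,0,-1.05],[0,0,-1.2],[0,0,-1.34],[0,0,-1.34],[0,0,-1.34],[0,0,-1.34],[0,0,-1.34],[0,0,-1.34],[0,0,-1.34],[0,0,-1.34]], "translation": [[0,0,-0.05],[0,0,-0.1],[0,0,-0.15],[0,0,-0.16],[0.03,-0.02,-0.16],[0.08,-0.04,-0.16],[0.13,-0.06,-0.16],[0.18,-0.08,-0.16],[0.23,-0.1,-0.16],[0.28,-0.13,-0.16],[0.33,-0.15,-0.16],[0.38,-0.17,-0.16],[0.43,-0.2,-0.16],[0.48,-0.22,-0.14],[0.52,-0.24,-0.12],[0.55,-0.25,-0.09],[0.57,-0.26,-0.06],[0.57,-0.26,-0.03],[0.57,-0.26,0],[0.57,-0.26,0]], "grip": [1,1,1,1,1,1,1,1,1,1,1,1,1,1,1,1,1,1,1,1]}}

```text
clock: 4.0
tool_pos: [0.6362, -0.2247, 0.2542]
eef_rot: [0.707, 0.707, -0.002, -0.003]
contact_force: [0.6, -0.3, 0.3]
opening: 0.006
finger_force: 0.0
```

```bash
python3 - <<'E'
from h import *
np.set_printoptions(precision=3,suppress=True)
print(rel([.588,-.112,.09]))
pv=np.array([.588,-.112])
for deg in range(-90,-161,-5):
    f=np.radians(deg);t=np.array([np.sin(f),-np.cos(f)])
    c=pv+.1*np.array([np.cos(f),np.sin(f)])-.0275*t
    print(deg,'turn',round(np.arctan2(t[1],-t[0]),3),c,rel([*c,.09]))
E
```

```text
[ 0.113 -0.047  0.165]
-90 turn -0.0 [ 0.615 -0.212] [ 0.013 -0.019  0.164]
-95 turn 0.087 [ 0.607 -0.214] [ 0.011 -0.028  0.164]
-100 turn 0.175 [ 0.598 -0.215] [ 0.009 -0.037  0.164]
-105 turn 0.262 [ 0.589 -0.216] [ 0.009 -0.046  0.165]
-110 turn 0.349 [ 0.58  -0.215] [ 0.009 -0.055  0.165]
-115 turn 0.436 [ 0.571 -0.214] [ 0.01  -0.064  0.165]
-120 turn 0.524 [ 0.562 -0.212] [ 0.012 -0.073  0.165]
-125 turn 0.611 [ 0.553 -0.21 ] [ 0.015 -0.082  0.165]
-130 turn 0.698 [ 0.545 -0.206] [ 0.018 -0.09   0.165]
-135 turn 0.785 [ 0.537 -0.202] [ 0.022 -0.098  0.165]
-140 turn 0.873 [ 0.529 -0.197] [ 0.027 -0.106  0.165]
-145 turn 0.96 [ 0.522 -0.192] [ 0.033 -0.113  0.165]
-150 turn 1.047 [ 0.515 -0.186] [ 0.039 -0.12   0.165]
-155 turn 1.134 [ 0.509 -0.179] [ 0.045 -0.126  0.165]
-160 turn 1.222 [ 0.503 -0.172] [ 0.053 -0.131  0.165]
```

>>> {"op": "jog_arm", "data": {"turn": [[0,0,0],[0,0,0],[0,0,0],[0,0,0],[0,0,0],[0,0,0],[0,0,0.09],[0,0,0.17],[0,0,0.26],[0,0,0.35],[0,0,0.44],[0,0,0.52],[0,0,0.61],[0,0,0.7],[0,0,0.78],[0,0,0.83],[0,0,0.87],[0,0,0.87]], "translation": [[0.005,0,0.05],[0.01,0,0.1],[0.01,0,0.14],[0.01,0,0.165],[0.01,0,0.165],[0.012,-0.019,0.165],[0.011,-0.028,0.165],[0.009,-0.037,0.165],[0.009,-0.046,0.165],[0.009,-0.055,0.165],[0.01,-0.064,0.165],[0.012,-0.073,0.165],[0.015,-0.082,0.165],[0.018,-0.09,0.165],[0.022,-0.098,0.165],[0.0245,-0.102,0.165],[0.027,-0.106,0.165],[0.027,-0.106,0.165]], "grip": [1,1,1,1,1,1,1,1,1,1,1,1,1,1,1,1,1,1]}}

```text
clock: 6.25
tool_pos: [0.533, -0.1975, 0.0933]
eef_rot: [0.939, 0.344, 0.001, 0.0]
contact_force: [0.8, -1.2, 1.7]
opening: 0.005
finger_force: 0.5
```

```bash
python3 - <<'E'
from h import *
import cv2
np.set_printoptions(precision=3,suppress=True)
a=cams.snapshot('top');b=cams.snapshot('scene')
cv2.imwrite('pics/m1.png',np.vstack([cv2.resize(a[100:300,240:440],(600,600))[:300*2:1][:600]][:1])[:,:,::-1])
cv2.imwrite('pics/m1s.png',cv2.resize(b[120:280,200:400],(750,600))[:,:,::-1])
for c in('top','scene'):
  for n in('peg_top','tin_mouth','spout'):
    print(c,n,[(np.round(x['position'],3),round(x['p'],2)) for x in models.place_of(c,n)[:2]])
E
```

```text
top peg_top [(array([ 0.512, -0.178,  0.092]), 0.84), (array([ 0.518, -0.025,  0.122]), 0.45)]
top tin_mouth [(array([ 0.49 , -0.055,  0.051]), 0.86)]
top spout [(array([ 0.52 , -0.024,  0.123]), 0.71)]
scene peg_top [(array([ 0.516, -0.179,  0.088]), 0.72), (array([0.632, 0.07 , 0.205]), 0.34)]
scene tin_mouth [(array([ 0.494, -0.057,  0.048]), 0.79)]
scene spout [(array([ 0.521, -0.02 ,  0.121]), 0.58), (array([0.714, 0.195, 0.001]), 0.58)]
```

View pics/m1s.png

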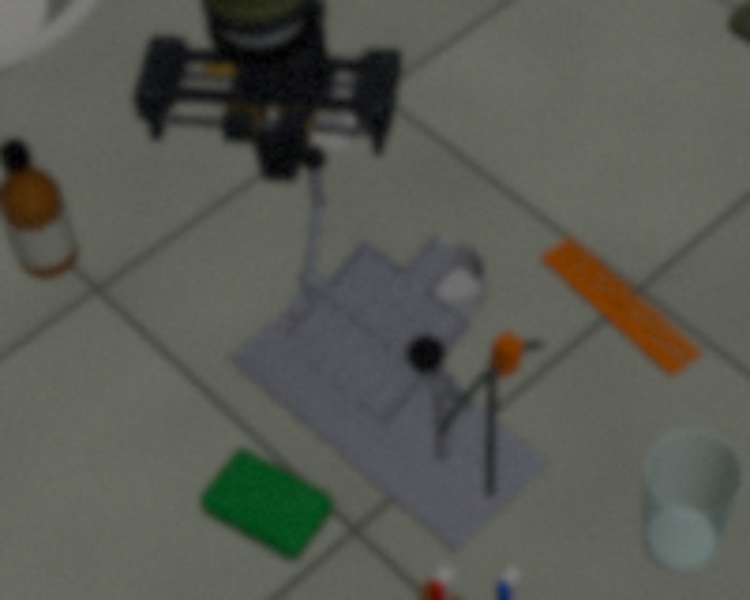

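The fingertip sits against the peg ball (crop 313,157) and the tin is almost under the spout (crop 462,285). About 22° of swing remains, so I'll push that now.

>>> {"op": "jog_arm", "data": {"turn": [[0,0,0.045],[0,0,0.087],[0,0,0.13],[0,0,0.175],[0,0,0.22],[0,0,0.262],[0,0,0.3],[0,0,0.34],[0,0,0.375],[0,0,0.375],[0,0,0.375]], "translation": [[-0.001,-0.0044,0],[-0.002,-0.0088,0],[-0.0026,-0.0133,0],[-0.0032,-0.0178,0],[-0.0035,-0.0224,0],[-0.0037,-0.0269,0],[-0.0036,-0.031,0],[-0.0034,-0.035,0],[-0.0031,-0.0386,0],[-0.0031,-0.0386,0],[-0.0031,-0.0386,0]], "grip": [1,1,1,1,1,1,1,1,1,1,1]}}

```text
clock: 8.02
tool_pos: [0.5046, -0.1701, 0.0926]
eef_rot: [0.987, 0.162, -0.001, -0.0]
contact_force: [-1.2, 0.5, 1.0]
opening: 0.007
finger_force: 0.0
```

```bash
python3 - <<'E'
from h import *
import cv2
a=cams.snapshot('top');b=cams.snapshot('scene')
cv2.imwrite('pics/m2.png',cv2.resize(a[150:270,260:420],(800,600))[:,:,::-1])
for c in('top','scene'):
  for n in('peg_top','tin_mouth','spout','lever_knob','mark'):
    print(c,n,[(np.round(x['position'],3),round(x['p'],2)) for x in models.place_of(c,n)[:2]])
E
```

```text
top peg_top []
top tin_mouth [(array([ 0.521, -0.022,  0.051]), 0.77), (array([ 0.591, -0.112,  0.022]), 0.73)]
top spout [(array([ 0.521, -0.023,  0.125]), 0.84), (array([0.63 , 0.074, 0.196]), 0.36)]
top lever_knob [(array([0.628, 0.07 , 0.196]), 0.58)]
top mark [(array([0.582, 0.093, 0.166]), 0.44)]
scene peg_top [(array([ 0.497, -0.146,  0.088]), 0.6)]
scene tin_mouth [(array([ 0.526, -0.023,  0.049]), 0.53)]
scene spout [(array([ 0.523, -0.02 ,  0.124]), 0.61), (array([0.633, 0.067, 0.203]), 0.23)]
scene lever_knob [(array([0.631, 0.069, 0.204]), 0.94)]
scene mark [(array([0.581, 0.091, 0.166]), 0.64)]
```

View pics/m2.png

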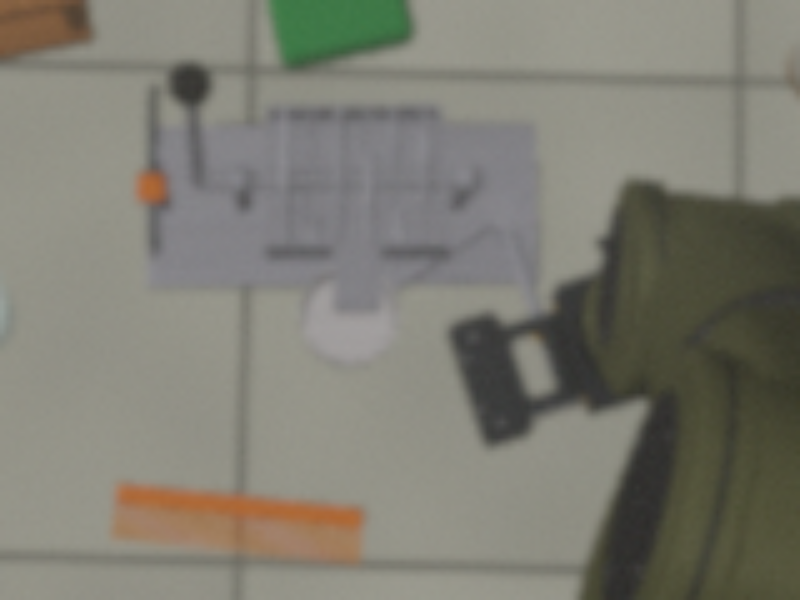

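The tin's mouth (350,320 in the crop) is under the spout lip (357,310), and both networks put it within 5 mm. Next I'll back off, rise, and move behind the black knob at (188,83).

>>> {"op": "jog_arm", "data": {"turn": [[0,0,0],[0,0,0],[0,0,0],[0,0,0],[0,0,0],[0,0,0],[0,0,-0.15],[0,0,-0.3],[0,0,-0.45],[0,0,-0.6],[0,0,-0.75],[0,0,-0.9],[0,0,-1.05],[0,0,-1.2],[0,0,-1.245],[0,0,-1.245],[0,0,-1.245],[0,0,-1.245],[0,0,-1.245],[0,0,-1.245]], "translation": [[0,0.015,0],[0,0.03,0],[0,0.03,-0.05],[0,0.03,-0.1],[0,0.03,-0.16],[0,0.03,-0.207],[0.03,0,-0.207],[0.06,-0.03,-0.207],[0.09,-0.055,-0.207],[0.12,-0.08,-0.207],[0.15,-0.1,-0.207],[0.18,-0.12,-0.207],[0.21,-0.14,-0.207],[0.235,-0.155,-0.207],[0.253,-0.168,-0.207],[0.253,-0.168,-0.207],[0.253,-0.168,-0.18],[0.253,-0.168,-0.14],[0.253,-0.168,-0.116],[0.253,-0.168,-0.116]], "grip": [1,1,1,1,1,1,1,1,1,1,1,1,1,1,1,1,1,1,1,1]}}

```text
clock: 11.12
tool_pos: [0.6896, 0.0669, 0.2068]
eef_rot: [0.708, 0.706, -0.003, -0.001]
contact_force: [0.1, -0.7, -0.1]
opening: 0.001
finger_force: 0.0
```

```bash
python3 - <<'E'
from h import *
np.set_printoptions(precision=4,suppress=True)
cams.snapshot('top');cams.snapshot('scene')
for c in('top','scene'):
  for n in('tin_mouth','spout'):
    print(c,n,[(np.round(x['position'],3),round(x['p'],2)) for x in models.place_of(c,n)[:2]])
print(r.get_state()['tool_pos'],rel([.572+.0295,.069,.209]))
E
```

```text
top tin_mouth []
top spout [(array([ 0.438, -0.258, -0.002]), 0.42)]
scene tin_mouth [(array([ 0.522, -0.021,  0.048]), 0.59)]
scene spout []
[0.6918 0.0696 0.2102] [-0.0007 -0.0903  0.001 ]
```

>>> {"op": "jog_arm", "data": {"turn": [[0,0,0],[0,0,0],[0,0,0],[0,0,0],[0,0,0],[0,0,0],[0,0,0],[0,0,0],[0,0,0],[0,0,0],[0,0,0],[0,0,0]], "translation": [[0,-0.015,0],[0,-0.025,0],[0,-0.033,0],[0,-0.041,0],[0,-0.049,0],[0,-0.057,0],[0,-0.065,0],[0,-0.072,0],[0,-0.078,0],[0,-0.082,0],[0,-0.082,0],[0,-0.082,0]], "grip": [1,1,1,1,1,1,1,1,1,1,1,1]}}

```text
clock: 12.92
tool_pos: [0.6082, 0.0697, 0.2082]
eef_rot: [0.707, 0.707, -0.001, -0.001]
contact_force: [-0.0, 0.4, 0.7]
opening: 0.003
finger_force: 0.0
```

```bash
python3 - <<'E'
from h import *
import cv2
b=cams.snapshot('scene');cams.snapshot('top')
cv2.imwrite('pics/m3.png',cv2.resize(b[150:270,240:400],(800,600))[:,:,::-1])
for c in('top','scene'):
  for n in('tin_mouth','spout','lever_knob','mark'):
    print(c,n,[(np.round(x['position'],3),round(x['p'],2)) for x in models.place_of(c,n)[:2]])
E
```

```text
top tin_mouth []
top spout []
top lever_knob [(array([ 0.441, -0.257, -0.003]), 0.62)]
top mark []
scene tin_mouth [(array([ 0.526, -0.023,  0.048]), 0.51)]
scene spout [(array([ 0.52 , -0.019,  0.085]), 0.85), (array([ 0.599, -0.023, -0.003]), 0.62)]
scene lever_knob [(array([0.587, 0.066, 0.21 ]), 0.93)]
scene mark [(array([0.582, 0.092, 0.167]), 0.38)]
```

View pics/m3.png

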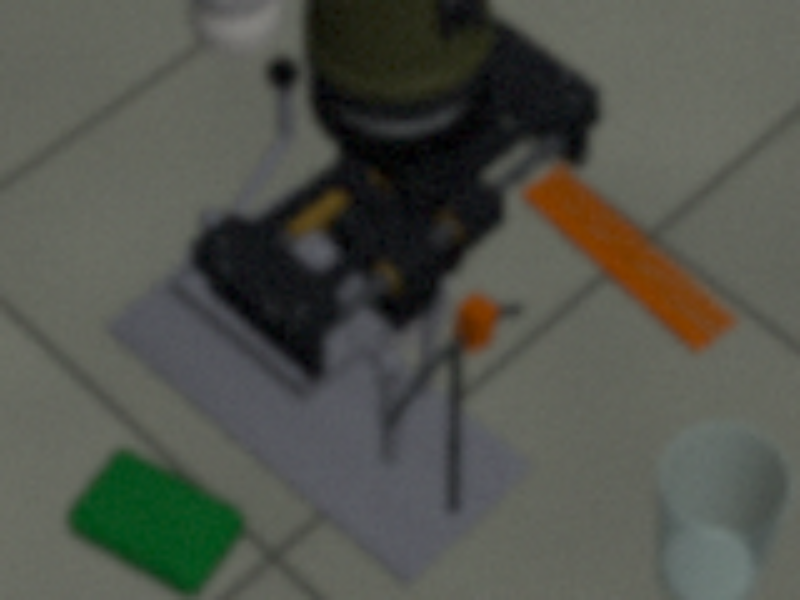

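The gripper hides the knob at about (440,290). The spout has dropped to about 0.085 m, which matches a dish tilt of about 0.14. I'll push the last 8 mm or so, then retreat high and to the right for a clear look.

>>> {"op": "jog_arm", "data": {"turn": [[0,0,0],[0,0,0],[0,0,0],[0,0,0],[0,0,0],[0,0,0],[0,0,0],[0,0,0],[0,0,0],[0,0,0],[0,0,0],[0,0,0],[0,0,0],[0,0,0],[0,0,0],[0,0,0],[0,0,0],[0,0,0]], "translation": [[0,-0.003,0],[0,-0.006,0],[0,-0.008,0],[0,-0.008,0],[0,-0.008,0],[0,0.015,0],[0,0.04,0],[0,0.04,-0.05],[0,0.04,-0.1],[0,0.04,-0.15],[-0.05,0.03,-0.15],[-0.1,0.02,-0.15],[-0.15,0.01,-0.15],[-0.2,0,-0.15],[-0.25,0,-0.15],[-0.3,0,-0.15],[-0.32,0,-0.15],[-0.32,0,-0.15]], "grip": [1,1,1,1,1,1,1,1,1,1,1,1,1,1,1,1,1,1]}}

```text
clock: 15.68
tool_pos: [0.6087, -0.2508, 0.3583]
eef_rot: [0.708, 0.706, -0.0, -0.001]
contact_force: [-0.2, 0.7, 0.4]
opening: 0.003
finger_force: 0.0
```

```bash
python3 - <<'E'
from h import *
import cv2
b=cams.snapshot('scene');a=cams.snapshot('top')
cv2.imwrite('pics/m4.png',np.hstack([cv2.resize(a[140:260,260:380],(400,400),interpolation=cv2.INTER_CUBIC),cv2.resize(b[150:270,260:380],(400,400),interpolation=cv2.INTER_CUBIC)])[:,:,::-1])
for c in('top','scene'):
  for n in('tin_mouth','spout','lever_knob','mark','comb','jar','tumbler','soap'):
    print(c,n,[(np.round(x['position'],3),round(x['p'],2)) for x in models.place_of(c,n)[:2]])
E
```

```text
top tin_mouth [(array([ 0.521, -0.025,  0.049]), 0.77), (array([0.524, 0.208, 0.   ]), 0.58)]
top spout [(array([ 0.519, -0.026,  0.08 ]), 0.85), (array([ 0.715,  0.191, -0.001]), 0.26)]
top lever_knob [(array([0.573, 0.069, 0.2  ]), 0.82)]
top mark [(array([0.581, 0.093, 0.166]), 0.5)]
top comb [(array([0.4  , 0.044, 0.001]), 0.68)]
top jar [(array([ 0.438, -0.258, -0.005]), 0.8), (array([0.582, 0.093, 0.165]), 0.36)]
top tumbler [(array([ 0.524,  0.211, -0.002]), 0.85)]
top soap [(array([ 0.716, -0.015,  0.004]), 0.57), (array([0.4  , 0.038, 0.004]), 0.53)]
scene tin_mouth [(array([ 0.523, -0.019,  0.08 ]), 0.47)]
scene spout [(array([ 0.523, -0.02 ,  0.077]), 0.98)]
scene lever_knob [(array([0.578, 0.067, 0.209]), 0.98), (array([ 0.399,  0.042, -0.   ]), 0.57)]
scene mark [(array([ 0.688, -0.315, -0.002]), 0.53), (array([0.716, 0.194, 0.002]), 0.49)]
scene comb [(array([0.398, 0.041, 0.001]), 0.84)]
scene jar [(array([ 0.435, -0.262, -0.   ]), 0.93)]
scene tumbler [(array([ 0.519,  0.206, -0.001]), 0.58)]
scene soap [(array([ 0.713, -0.015, -0.   ]), 0.96), (array([ 0.714,  0.197, -0.   ]), 0.65)]
```

View pics/m4.png

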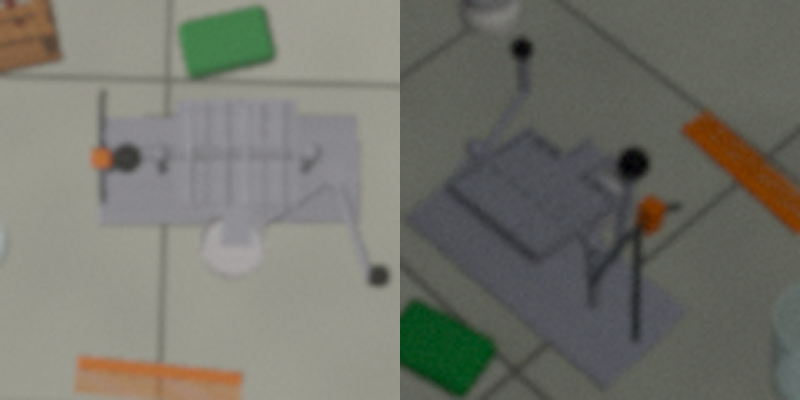

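In the top half the knob (126,158) lies level with the mark (102,158). The tin (232,248) is under the spout (237,240), and nothing else has moved. I'll check the angle from the pixels.

```bash
python3 - <<'E'
from h import *
from scipy.optimize import minimize_scalar as ms
yaw=.015;o=np.array([.597,-.023])
def pix(c,P):
    p=cams.camera_params(c);q=R.from_quat(p['orientation']).inv().apply(P-np.array(p['eye']));return np.array([p['cx']-p['fx']*q[0]/q[2],p['cy']+p['fy']*q[1]/q[2]])
def P(l,y,t):
    x=-l*np.sin(t);return np.array([o[0]+x*np.cos(yaw)-y*np.sin(yaw),o[1]+x*np.sin(yaw)+y*np.cos(yaw),.1+l*np.cos(t)])
for c,k,m in(('top',(297.8,187.4),(290.6,187.4)),('scene',(329.9,199.2),(335.3,214.5))):
    for n,l,y,u in(('knob',.105,.09,k),('mark',.068,.112,m)):
        z=ms(lambda t:np.sum((pix(c,P(l,y,t))-u)**2),bounds=(-.3,.8),method='bounded');print(c,n,round(z.x,3),'px err',round(z.fun**.5,2))
E
```

```text
top knob 0.218 px err 0.45
top mark 0.258 px err 0.8
scene knob 0.181 px err 0.79
scene mark 0.223 px err 0.87
```

```bash
python3 - <<'E'
from h import *
from scipy.optimize import minimize_scalar as ms
yaw=.015;o=np.array([.597,-.023])
def pix(c,P):
    p=cams.camera_params(c);q=R.from_quat(p['orientation']).inv().apply(P-np.array(p['eye']));return np.array([p['cx']-p['fx']*q[0]/q[2],p['cy']+p['fy']*q[1]/q[2]])
def P(l,y,t):
    x=-l*np.sin(t);return np.array([o[0]+x*np.cos(yaw)-y*np.sin(yaw),o[1]+x*np.sin(yaw)+y*np.cos(yaw),.1+l*np.cos(t)])
import cv2
for c in('top','scene'):
    a=cams.snapshot(c).astype(float);h=cv2.cvtColor(a.astype(np.uint8),cv2.COLOR_RGB2HSV)
    u0=(297.8,187.4) if c=='top' else (329.9,199.2);m0=(290.6,187.4) if c=='top' else (335.3,214.5)
    g=a.sum(2);V,U=np.mgrid[:400,:640]
    for n,l,y,w,c0 in(('knob',.105,.09,np.clip(200-g,0,None),u0),('mark',.068,.112,np.clip(a[...,0]-a[...,2]-40,0,None),m0)):
        w=w*(np.hypot(U-c0[0],V-c0[1])<6);u=np.array([(U*w).sum(),(V*w).sum()])/w.sum()
        z=ms(lambda t:np.sum((pix(c,P(l,y,t))-u)**2),bounds=(-.3,.8),method='bounded');print(c,n,u.round(2),round(z.x,3),'err',round(z.fun**.5,2))
E
```

```text
top knob [297.54 187.15] 0.212 err 0.19
top mark [289.89 187.03] 0.243 err 0.09
scene knob [329.26 198.91] 0.171 err 0.2
scene mark [335.2  213.41] 0.246 err 0.09
```

Both views put the lever about 0.03 to 0.07 rad short of the mark. That is inside tolerance, but a 5 mm nudge will centre it.

>>> {"op": "jog_arm", "data": {"turn": [[0,0,0],[0,0,0],[0,0,0],[0,0,0],[0,0,0],[0,0,0],[0,0,0],[0,0,0],[0,0,0],[0,0,0],[0,0,0],[0,0,0],[0,0,0]], "translation": [[0.05,0.02,0],[0.1,0.04,0],[0.15,0.04,0],[0.2,0.04,0],[0.25,0.04,0],[0.3,0.04,0],[0.32,0.04,0],[0.32,0.04,0],[0.32,0.04,0.05],[0.32,0.04,0.1],[0.32,0.04,0.15],[0.32,0.04,0.15],[0.32,0.04,0.15]], "grip": [1,1,1,1,1,1,1,1,1,1,1,1,1]}}

```text
clock: 18.3
tool_pos: [0.6506, 0.0683, 0.2106]
eef_rot: [0.708, 0.706, 0.001, 0.001]
contact_force: [-0.2, 0.7, 0.0]
opening: 0.002
finger_force: 0.0
```

>>> {"op": "jog_arm", "data": {"turn": [[0,0,0],[0,0,0],[0,0,0],[0,0,0],[0,0,0],[0,0,0],[0,0,0],[0,0,0],[0,0,0],[0,0,0],[0,0,0],[0,0,0],[0,0,0],[0,0,0],[0,0,0],[0,0,0],[0,0,0],[0,0,0],[0,0,0],[0,0,0]], "translation": [[0,-0.02,0],[0,-0.035,0],[0,-0.043,0],[0,-0.047,0],[0,-0.05,0],[0,-0.053,0],[0,-0.053,0],[0,-0.053,0],[0,-0.035,0],[0,0,0],[0,0,-0.05],[0,0,-0.1],[0,0,-0.15],[-0.05,-0.01,-0.15],[-0.1,-0.02,-0.15],[-0.15,-0.03,-0.15],[-0.2,-0.04,-0.15],[-0.26,-0.04,-0.15],[-0.32,-0.04,-0.15],[-0.32,-0.04,-0.15]], "grip": [1,1,1,1,1,1,1,1,1,1,1,1,1,1,1,1,1,1,1,1]}}

```text
clock: 20.8
tool_pos: [0.6068, -0.2574, 0.357]
eef_rot: [0.711, 0.703, -0.002, -0.0]
contact_force: [0.4, 0.5, -0.2]
opening: 0.009
finger_force: 0.0
```

```bash
python3 - <<'E'
from h import *
from scipy.optimize import minimize_scalar as ms
yaw=.015;o=np.array([.597,-.023])
def pix(c,P):
    p=cams.camera_params(c);q=R.from_quat(p['orientation']).inv().apply(P-np.array(p['eye']));return np.array([p['cx']-p['fx']*q[0]/q[2],p['cy']+p['fy']*q[1]/q[2]])
def P(l,y,t):
    x=-l*np.sin(t);return np.array([o[0]+x*np.cos(yaw)-y*np.sin(yaw),o[1]+x*np.sin(yaw)+y*np.cos(yaw),.1+l*np.cos(t)])
for c in('top','scene'):
    a=cams.snapshot(c).astype(float);g=a.sum(2);V,U=np.mgrid[:400,:640]
    for n,l,y,t in(('knob',.105,.09,.23),('mark',.068,.112,.24)):
        w=np.clip(200-g,0,None) if n=='knob' else np.clip(a[...,0]-a[...,2]-40,0,None)
        c0=pix(c,P(l,y,t));w=w*(np.hypot(U-c0[0],V-c0[1])<6);u=np.array([(U*w).sum(),(V*w).sum()])/w.sum()
        z=ms(lambda t:np.sum((pix(c,P(l,y,t))-u)**2),bounds=(-.3,.8),method='bounded');print(c,n,u.round(2),round(z.x,3),round(z.fun**.5,2))
    for n in('tin_mouth','spout'):print(n,[(np.round(x['position'],3),round(x['p'],2)) for x in models.place_of(c,n)[:1]])
s=r.get_state();print(s['clock'],s['tool_pos'])
E
```

```text
top knob [297.61 188.83] 0.254 0.27
top mark [289.83 187.05] 0.244 0.03
tin_mouth [(array([ 0.522, -0.022,  0.05 ]), 0.74)]
spout [(array([ 0.519, -0.023,  0.076]), 0.76)]
scene knob [330.53 198.11] 0.213 0.23
scene mark [335.19 213.37] 0.247 0.13
tin_mouth [(array([ 0.523, -0.024,  0.048]), 0.58)]
spout [(array([ 0.521, -0.019,  0.076]), 0.57)]
21.1 [ 0.6094118  -0.24794881  0.35883385]
```

The lever now reads within about 0.03 rad of the mark in both views, the tin is under the spout, and the arm is clear, so I'm handing in.

```bash
python3 -c "
from plant import r
print(r.finish_job())"
```

```text
the job is handed in; nothing more can be done
None
```

I handed the job in at about 21 s, but `finish_job` returned no verdict: by the last camera check, the tin was under the spout (about 5 mm off at most), the lever was within about 0.03 rad of the orange mark, and the arm was clear of everything.

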